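Zero the cord counter with its sunken reset key

ROBOT

A 6-joint arm with a two-finger parallel gripper is mounted at the origin on the work surface. World frame = base frame: x ahead of the robot, y to its left, z up, the work surface at z = 0. Lengths are in m, angles in rad, forces in N, time in s.
With the tool pointing down it reaches from about 0.25 to 0.775 m from the base axis. Payload 8.9 kg.
Tool frame: the origin (TCP) lies midway between the tips of the shut fingers; the grasp point (between the pads) lies 19 mm behind it; z points along the fingers, y is the direction in which the jaws open and shut (so a half turn about z gives the same grasp; the last joint's range is limited). The gripper opens to 85 mm and grips with 20 to 120 N. Pads are 22 mm wide; open, the fingers measure 114 mm over their backs; the gripper's body (76 mm by 85 mm) begins 54 mm behind the grasp point. The pads swing forward as they close: fully open they stand 13 mm farther back than shut.
Start: joints at [1.131, 0.291, -0.153, 1.127, 0, 1.431], TCP at [0.156, 0.501, 0.231] pointing down, gripper open.
Joint ranges: [-2.52, 2.52], [-0.91, 1.74], [-1.3, 1.37], [-1.96, 2.02], [-1.52, 1.47], [-3.14, 3.14]. Speed limits (rad/s): [2.22, 2.22, 2.79, 3.14, 3.14, 3.14].

INTERFACE

Orientations are given as a unit quaternion [w, x, y, z].
In Python, from plant import robot gives the robot as it stands.
- The arm moves only by the shell command python3 -m inch 'ROWS' [FORCE]. ROWS is JSON, a list of rows, each a list of 7 numbers: the shift along the tool's x, y, z in mm, then the turn, a rotation vector about the tool's x, y, z in degrees, then the closure in counts, from 0 (fully open) to 255 (shut). A call has 1 to 20 rows; each row shifts and turns the commanded pose from where the row before left it, along the tool's axes as they then stand; what a row does not reach is not made up. A row lasts 1/12 s, in which the tool goes at most 41.7 mm and 7.16 degrees, less where a joint would pass 70% of its speed; a pose out of reach is approached as far as the arm can. A call is refused whole if a number of a shift passes 41.7 or a number of a turn 7.16, either way. A call with a gripper value outside its range is refused whole. The fingers move at their own pace and stop on an object; FORCE is the grip in N (left out, the last holds). Time passes only in rows, so rows that do not move let the fingers close. It gives the time, the measured TCP pose, the force and the opening at its end, in the units of the state.
- robot.get_obs(): the state, without advancing time (a new reading comes with each control period).
- robot.camera(name): name is "scene" or "top"; returns a dict with "pixels" (480x640x3 uint8, blue, green, red), "fovy" (degrees; the focal length in pixels is half the picture's height over the tangent of half this angle, whatever the lens; pixels are square), "cx", "cy" (the principal point, pixels), "R" (3x3) and "t" (3): a world point X has camera coordinates R X + t. Camera axes: x right, y down, z forward; pixel columns grow to the right and rows downward; lengths in m; the calibration is good to about 2 mm. A picture is of the moment at which its call begins. There is no depth.
- robot.sign_off(): hands the job in, once; it reports no verdict.
The state is a dict: "clock": time; "q": joint angles; "dq": joint speeds; "effort": joint torques, N m; "ee_pos": TCP position; "tcp_rot": TCP orientation; "ft_force": force on the tool from outside, world axes, zero at the start; "moment": the same for the moment, N m; "opening": finger opening in m.
Only numpy, scipy, OpenCV 4.12 (cv2) and the standard library are available. Lean on these libraries where they do the work, as an engineer would, in place of code of your own. Each camera call takes 0.05 s, during which the arm holds its last target.

TASK

Zero the cord length counter for the next batch: with closed fingertips push the sliding shutter fully open by its lug, reach down into the well it uncovers, press the sunken reset key all the way down, keep it down for a good second and let it spring back, then push the shutter fully shut again and move clear. Only push and press: do not pinch the lug or pick anything up, do not press the small start button, and leave the spools, the jar and the wooden block where they stand.

Things in the scene. Friction and masses are not known exactly. Their poses are not given: they have to be found in the camera images.
- counter: Grey cord length counter fixed to the bench, 120 (x) x 240 (y) x 60 (z) mm. Origin: centre of its underside; z up, y along its long side (the shutter opens to +y). Flat dark display on top along the -x edge; 48 mm wheel standing out 18 mm from the +y end. On top two guide strips, 4 mm wide, 5 mm high, run along the shutter, 33 mm either side of its centre line.
- well_mouth (a point): Centre of the well's mouth, level with the counter's top, at (5, -34, 60) mm in the counter's frame. The well is a straight rectangular recess, 44 mm along the counter's x, 56 mm along its y, 34 mm deep to the floor, the reset key in its middle. The shut shutter covers it.
- lug_top (a point): Centre of the lug's top face, 76 mm above the bench; moves with the shutter, an aluminium plate 60 (x) x 68 (y) x 4 mm on the counter's top. The lug stands across its middle: a bar 40 mm along x, 10 mm thick along y, 12 mm high above the plate. Shut, it is over the well's centre; fully open, 68 mm further to the counter's +y, and the plate leaves the mouth free.
- shutter (a joint): How far the shutter is open, m: 0 shut over the well (end stop), 0.068 fully open (end stop), growing toward the counter's +y. It starts shut or up to 15 mm open, slides with about 1.5 N of friction and stays where it is left.
- key_top (a point): Centre of the top face of the sunken reset key: a plain white round key of 26 mm diameter in the middle of the well; released, its top is 16 mm below the well's mouth, 44 mm above the bench. It moves straight down.
- reset_key (a joint): How far the reset key is pressed, m: 0 released, 0.006 fully down (firm stop). Its spring begins at about 1.2 N, needs about 5 N fully down, and returns the key when let go.
- start_button (a joint): How far the start button is pressed, m: 0 released, 0.004 fully down; to be left alone. A small raised white button, 16 mm diameter in a black collar of 24 mm, on the counter's top at (5, -100) mm in the counter's frame, its top 67 mm above the bench.
- spool_wide: Bystander: loose empty white flanged spool standing upright, 72 mm diameter, 70 mm high. Origin: centre of its underside.
- spool_slim: Bystander: loose empty white flanged spool standing upright, 52 mm diameter, 78 mm high. Origin: centre of its underside.
- jar: Bystander: loose small glass jar with a red cap, 60 mm diameter, 65 mm high. Origin: centre of its underside.
- block: Bystander: loose wooden block lying flat, 45 x 110 x 22 mm, beyond the counter. Origin: centre of its underside.

How it is judged:
By the outcome, as a careful person would: the job done as asked, in the order asked, and still so for the second after the job is handed in, with the robot touching nothing.
It also fails if it takes over 48 s, if anything falls off the work surface, if the arm or the gripper's body presses on something with over 40 N, if the wrist force passes 120 N, or if a joint passes its speed limit or range.

## Working session

There is one attempt and no reset: what is moved stays moved. The work goes in short steps, Python scripts to look and compute and a shell command to move; the robot and the scene stay as the last step left them, time stands still between calls to the robot, and variables do not carry over. Pictures are saved under pics/ and viewed, and the job is handed in when it is done.

```bash
ls; mkdir -p pics; python3 - <<'E'
from plant import robot
import cv2,json
print(robot.get_obs())
for n in("scene","top"):
    c=robot.camera(n); cv2.imwrite(f"pics/{n}0.png",c["pixels"]); print(n,c["fovy"],c["cx"],c["cy"],c["R"],c["t"],[k for k in c])
E
```

```text
pics
{'clock': 0.0, 'q': array([ 1.13073629e+00,  2.91236423e-01, -1.54086883e-01,  1.12669935e+00,
        3.70864349e-06,  1.43151590e+00]), 'dq': array([0.00076611, 0.00027617, 0.00042244, 0.00052045, 0.00140607,
       0.00021491]), 'effort': array([-5.70686516e-04, -5.37142861e+01,  3.31378019e+01,  1.57915108e-02,
       -2.06232130e-04, -2.70411363e-06]), 'ee_pos': array([0.15534637, 0.50105688, 0.23076981]), 'tcp_rot': array([-1.76918578e-04,  1.49823523e-01,  9.88712565e-01, -5.87087671e-04]), 'ft_force': array([ 0.89088206,  0.69255417, -0.45213636]), 'moment': array([-0.05401021, -0.0259576 ,  0.00558133]), 'opening': 0.08549545337681508}
scene 42.78944846442269 322.5090137962415 245.9251103681528 [[-0.37794822  0.92578962 -0.00828975]
 [ 0.64937378  0.25869975 -0.71511406]
 [-0.65990062 -0.27565924 -0.69895862]] [ 0.17762532 -0.33044844  1.60176148] ['pixels', 'fovy', 'cx', 'cy', 'R', 't']
top 53.75367197107619 327.28921955225456 238.72781701178764 [[ 0.00779192 -0.999608   -0.02689126]
 [-0.98839535 -0.0036192  -0.15186023]
 [ 0.15170338  0.02776248 -0.9880361 ]] [0.07189617 0.57975797 0.9695248 ] ['pixels', 'fovy', 'cx', 'cy', 'R', 't']
```

View pics/scene0.png

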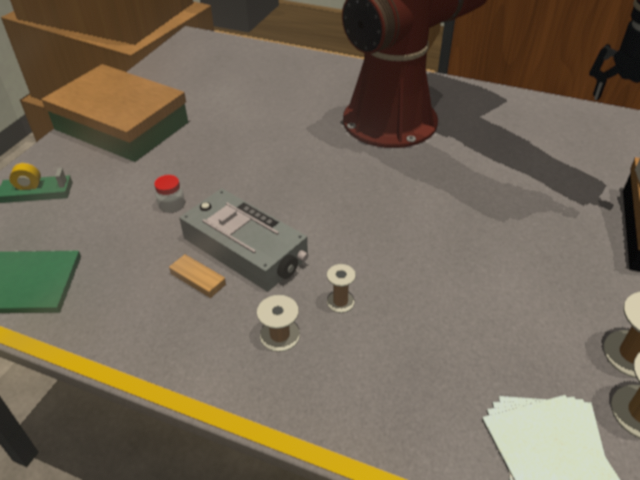

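View pics/top0.png

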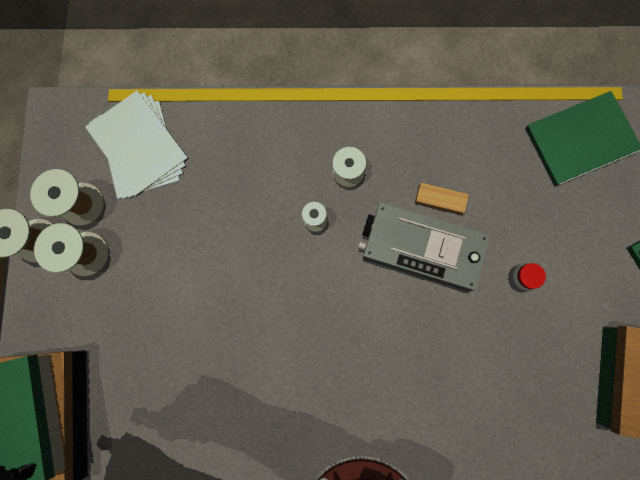

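The counter lies in the top view at about (425,247), with the wheel end to the left (world +y), the start button at (474,257) and the lug at about (443,247). The spools are at (314,215) and (349,165), the jar at (530,277) and the block at (442,198). Next I'll enlarge the view to measure.

```bash
python3 - <<'E'
import cv2
a=cv2.imread("pics/top0.png")[190:305,350:500]; cv2.imwrite("pics/top0z.png",cv2.resize(a,None,fx=5,fy=5,interpolation=cv2.INTER_CUBIC))
a=cv2.imread("pics/scene0.png")[180:295,170:320]; cv2.imwrite("pics/scene0z.png",cv2.resize(a,None,fx=5,fy=5,interpolation=cv2.INTER_CUBIC))
E
```

```text
(no output)
```

View pics/top0z.png

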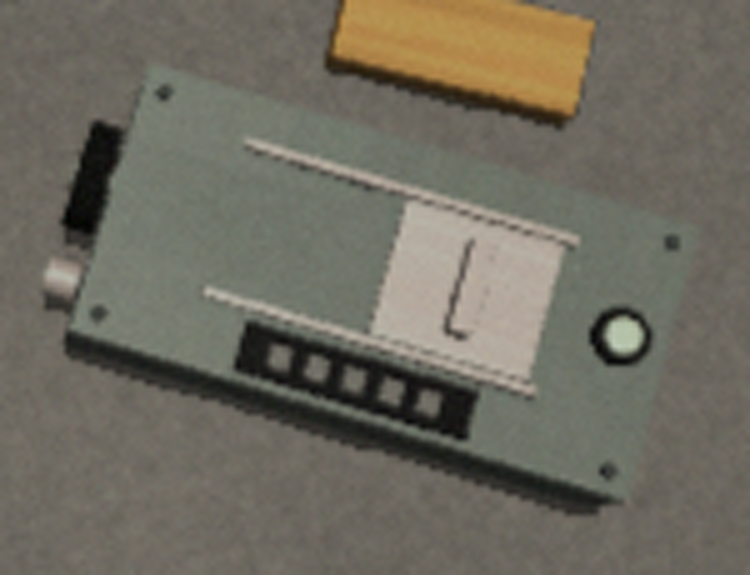

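View pics/scene0z.png

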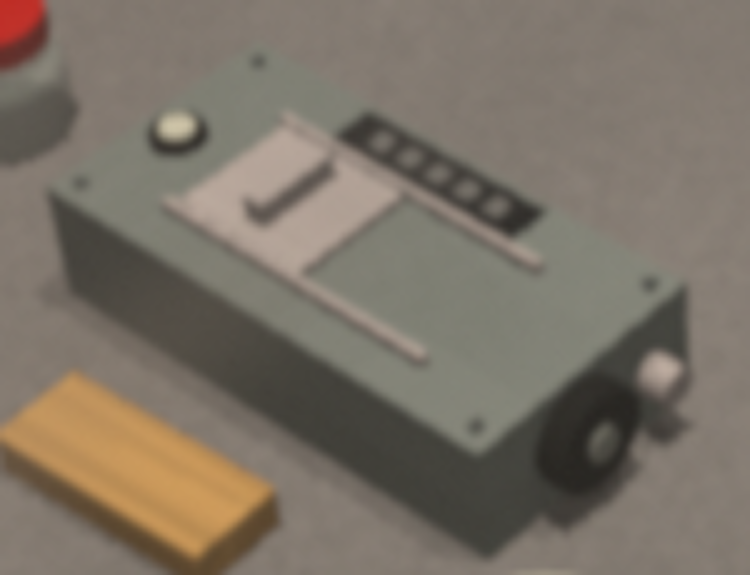

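```bash
cat > h.py <<'E'
import numpy as np,cv2
CAM={"scene":(42.78944846442269,322.5090137962415,245.9251103681528,[[-0.37794822,0.92578962,-0.00828975],[0.64937378,0.25869975,-0.71511406],[-0.65990062,-0.27565924,-0.69895862]],[0.17762532,-0.33044844,1.60176148]),
"top":(53.75367197107619,327.28921955225456,238.72781701178764,[[0.00779192,-0.999608,-0.02689126],[-0.98839535,-0.0036192,-0.15186023],[0.15170338,0.02776248,-0.9880361]],[0.07189617,0.57975797,0.9695248])}
def ray(n,u,v,z):
    f,cx,cy,R,t=CAM[n];R=np.array(R);t=np.array(t);F=240/np.tan(np.radians(f/2))
    d=R.T@[(u-cx)/F,(v-cy)/F,1];o=-R.T@t
    return o+d*(z-o[2])/d[2]
def proj(n,X):
    f,cx,cy,R,t=CAM[n];F=240/np.tan(np.radians(f/2));c=np.array(R)@X+t
    return F*c[:2]/c[2]+[cx,cy]
def fit2(local,world):
    l=np.array(local);w=np.array(world);lc=l.mean(0);wc=w.mean(0);a=l-lc;b=w-wc
    th=np.arctan2((a[:,0]*b[:,1]-a[:,1]*b[:,0]).sum(),(a*b).sum())
    R=np.array([[np.cos(th),-np.sin(th)],[np.sin(th),np.cos(th)]]);t=wc-R@lc
    return th,t,(w-(l@R.T+t))*1000
E
python3 - <<'E'
from h import *
L=[(.06,.12),(.06,-.12),(-.06,-.12),(-.06,.12),(.005,-.1)]
Z=[.06]*4+[.067]
P={"top":([(153,68),(696,228),(622,500),(68,335),(625,336)],350,190),
"scene":([(480,455),(50,190),(265,45),(687,288),(177,127)],170,180)}
for n,(p,ox,oy) in P.items():
    w=[ray(n,(u+.5)/5-.5+ox,(v+.5)/5-.5+oy,z)[:2] for (u,v),z in zip(p,Z)]
    th,t,r=fit2(L,w);print(n,np.degrees(th),t,r.round(1).tolist())
    # plate edges (z=.064): top-view zoom points
    R=np.array([[np.cos(th),-np.sin(th)],[np.sin(th),np.cos(th)]])
    q={"top":[(387,268),(549,316),(470,239),(448,330)],"scene":[(355,235),(238,160)]}[n]
    for (u,v) in q:
        print((R.T@(ray(n,(u+.5)/5-.5+ox,(v+.5)/5-.5+oy,.064)[:2]-t)*1000).round(1))
E
```

```text
top -16.755206652177783 [ 0.56295953 -0.13260414] [[-1.0, -2.3], [-0.0, 1.3], [1.2, 1.8], [-0.6, -0.3], [0.4, -0.5]]
[4.9 0.4]
[  5. -69.]
[ 26.8 -29.4]
[-12.8 -30.6]
scene -17.21420322006442 [ 0.56919858 -0.13173119] [[-2.4, -1.0], [0.3, 1.2], [0.6, 1.6], [1.3, -0.7], [0.3, -1.0]]
[4.2 0.2]
[  2.  -69.1]
```

The two views differ by about 6 mm in x, so I'll calibrate against the gripper once it stands over the counter. The shutter is almost shut, between 0 and 1 mm open. The tool's yaw already matches the counter.

```bash
cat >> h.py <<'E'
from scipy.spatial.transform import Rotation
def tool():
    from plant import robot
    o=robot.get_obs();q=np.array(o["tcp_rot"]);return o,Rotation.from_quat(q[[1,2,3,0]]).as_matrix()
def todo(tw):
    o,R=tool();return (R.T@(np.array(tw)-o["ee_pos"])*1000).round(1)
TH=np.radians(-17.0);T0=np.array([.566,-.132])
def c2w(x,y,z):
    c,s=np.cos(TH),np.sin(TH);return np.array([c*x-s*y+T0[0]*1000,s*x+c*y+T0[1]*1000,z])/1000
E
python3 - <<'E'
from h import *
o,R=tool();print(R.round(3),np.degrees(np.arctan2(R[1,1],R[0,1])));print(c2w(5,-66,150),todo(c2w(5,-66,150)))
E
```

```text
[[-0.955  0.296 -0.   ]
 [ 0.296  0.955 -0.001]
 [ 0.    -0.001 -1.   ]] 72.76569283831273
[ 0.55148499 -0.19657797  0.15      ] [-585.  -548.9   81.3]
```

```bash
python3 -m inch '[[-20,-19,0,0,0,0,255],[-26,-24,0,0,0,0,255],[-26,-24,0,0,0,0,255],[-26,-24,0,0,0,0,255],[-26,-24,0,0,0,0,255],[-26,-24,0,0,0,0,255],[-26,-24,0,0,0,0,255],[-26,-24,0,0,0,0,255],[-26,-24,0,0,0,0,255],[-26,-24,0,0,0,0,255],[-26,-24,0,0,0,0,255],[-26,-24,0,0,0,0,255],[-26,-24,0,0,0,0,255],[-26,-24,0,0,0,0,255],[-26,-24,0,0,0,0,255],[-26,-24,0,0,0,0,255],[-26,-24,0,0,0,0,255],[-26,-24,0,0,0,0,255],[-26,-24,0,0,0,0,255],[-26,-24,0,0,0,0,255]]' 20; python3 - <<'E'
from h import *
print(todo(c2w(5,-66,150)))
E
```

```text
clock: 1.77
ee_pos: [0.5061, -0.1063, 0.231]
tcp_rot: [-0.0, 0.15, 0.989, 0.0]
ft_force: [1.1, 0.2, 0.8]
opening: 0.0003
[-70.2 -72.8  81. ]
```

```bash
python3 -m inch '[[-20,-20,15,0,0,0,255],[-20,-20,20,0,0,0,255],[-17,-19,20,0,0,0,255],[-10,-12,15,0,0,0,255],[0,0,5,0,0,0,255],[0,0,0,0,0,0,255],[0,0,0,0,0,0,255]]'; python3 - <<'E'
from h import *
from plant import robot
print(todo(c2w(5,-66,150)),robot.get_obs()["ee_pos"])
for n in("scene","top"):
    c=robot.camera(n); cv2.imwrite(f"pics/{n}1.png",c["pixels"])
    p=proj(n,robot.get_obs()["ee_pos"]);print(n,p)
    x,y=int(p[0])-75,int(p[1])-58
    cv2.imwrite(f"pics/{n}1z.png",cv2.resize(c["pixels"][y:y+115,x:x+150],None,fx=5,fy=5,interpolation=cv2.INTER_CUBIC));print(x,y)
E
```

```text
clock: 2.35
ee_pos: [0.5482, -0.1915, 0.1563]
tcp_rot: [-0.001, 0.15, 0.989, 0.0]
ft_force: [0.5, 0.7, -0.9]
opening: 0.0002
[-4.7 -3.9  6.3] [ 0.54815394 -0.19145611  0.1562923 ]
scene [214.67547442 175.48741435]
139 117
top [467.06836622 246.19901068]
392 188
```

View pics/scene1z.png

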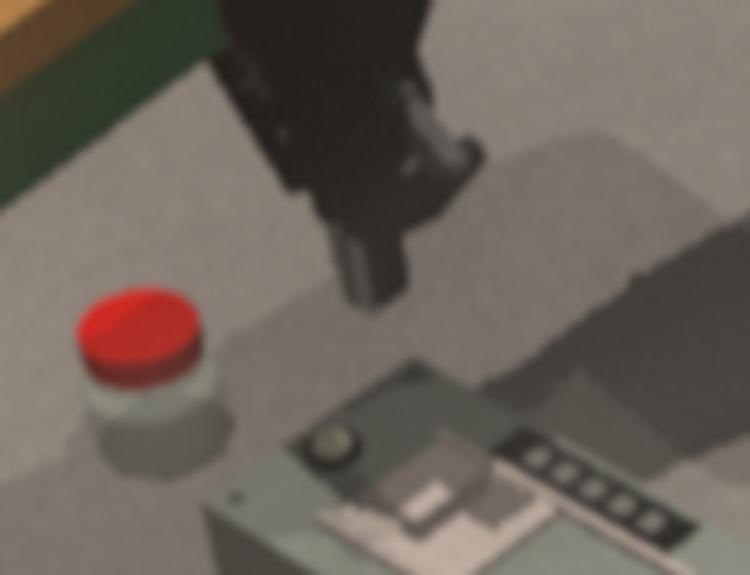

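View pics/top1z.png

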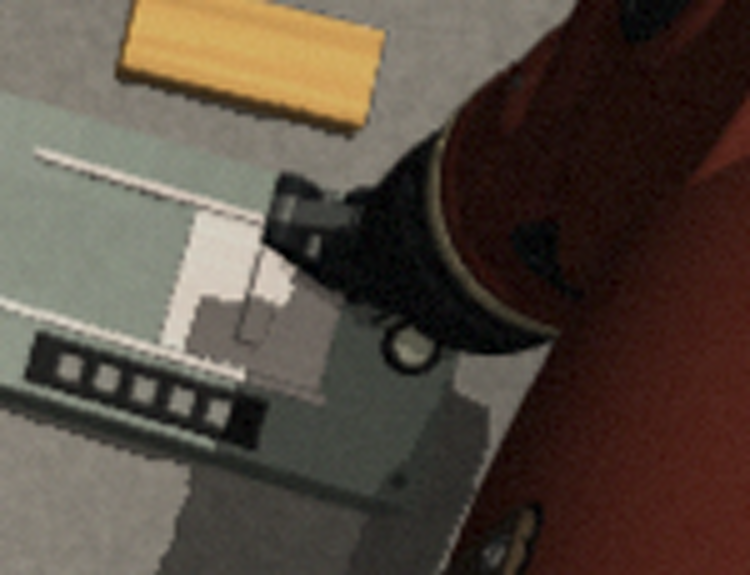

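The closed fingertips hang over the -y part of the counter. In the scene zoom their lower edge is at (350–405, 290–312). I'll compare that with the projected tip corners.

```bash
python3 - <<'E'
from h import *
o,R=tool()
print(o["ee_pos"],todo(c2w(5,-66,150)))
for dx in(-11,11):
  for dy in(-8,8):
    p=proj("scene",o["ee_pos"]+R@np.array([dx,dy,0])/1000); print(dx,dy,((p-[139,117]+.5)*5-.5).round())
E
```

```text
[ 0.54885134 -0.19143476  0.15735031] [-4.  -4.1  7.4]
-11 -8 [345. 300.]
-11 8 [373. 316.]
11 -8 [386. 273.]
11 8 [415. 288.]
```

The tip is about 16 mm thick, and the scene camera agrees with the arm to about 1.5 mm. I'll trust the scene pose most and descend beside the lug.

```bash
sed -i 's/T0=np.array(.*/T0=np.array([.568,-.1315])/' h.py; python3 - <<'E'
from h import *
print(todo(c2w(5,-62,70)),todo(c2w(5,-62,90)))
E
```

```text
[-5.7  0.9 87.4] [-5.7  0.9 67.4]
```

```bash
python3 -m inch '[[-3,0,10,0,0,0,255],[-3,1,18,0,0,0,255],[0,0,18,0,0,0,255],[0,0,15,0,0,0,255],[0,0,8,0,0,0,255],[0,0,0,0,0,0,255],[0,0,0,0,0,0,255]]'; python3 - <<'E'
from h import *
print(todo(c2w(5,-62,70)))
from plant import robot
c=robot.camera("scene"); cv2.imwrite("pics/scene2z.png",cv2.resize(c["pixels"][150:265,150:300],None,fx=5,fy=5,interpolation=cv2.INTER_CUBIC))
E
```

```text
clock: 3.03
ee_pos: [0.5548, -0.1928, 0.0876]
tcp_rot: [0.0, 0.15, 0.989, -0.0]
ft_force: [0.4, 0.4, 1.2]
opening: 0.0004
[ 0.3  0.4 17.6]
```

View pics/scene2z.png

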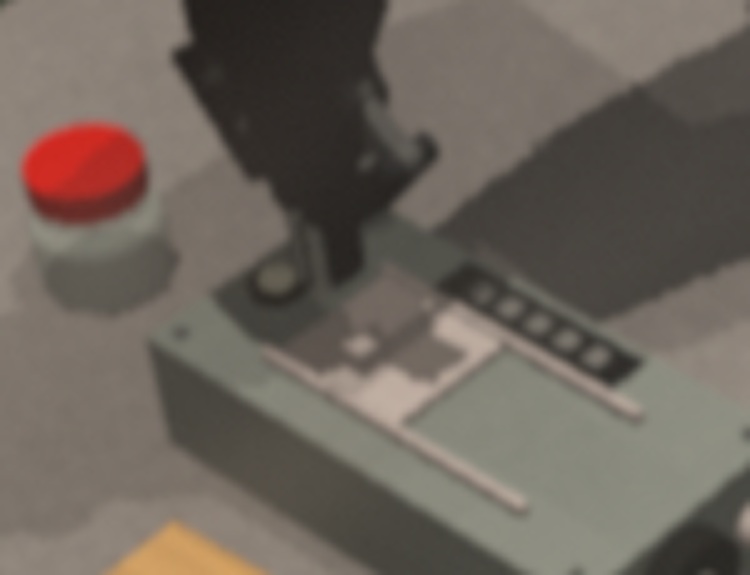

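The tip at about (335,290) in the zoom is between the button (275,280) and the lug (about 390,330), and it is clear of both. I'll lower it to about 70.5 mm and move toward the lug.

```bash
python3 -m inch '[[0,0,8,0,0,0,255],[0,0,7,0,0,0,255],[0,0,3,0,0,0,255],[0,0,0,0,0,0,255],[0,0,0,0,0,0,255]]'; python3 -m inch '[[0,4,0,0,0,0,255],[0,4,0,0,0,0,255],[0,4,0,0,0,0,255],[0,4,0,0,0,0,255],[0,4,0,0,0,0,255],[0,4,0,0,0,0,255],[0,0,0,0,0,0,255]]';python3 - <<'E'
from h import *
print(todo(c2w(5,-34+68-5-8,70)))
E
```

```text
clock: 3.5
ee_pos: [0.5545, -0.193, 0.0691]
tcp_rot: [-0.0, 0.15, 0.989, 0.0]
ft_force: [-0.2, -0.7, -0.7]
opening: 0.0002
clock: 4.08
ee_pos: [0.5623, -0.1693, 0.0695]
tcp_rot: [0.0, 0.149, 0.989, 0.0]
ft_force: [1.0, 2.1, 4.0]
opening: -0.0002
[ 0.8 58.8 -0.4]
```

```bash
python3 -m inch '[[0,0,0,0,0,0,255],[0,0,0,0,0,0,255]]'; python3 - <<'E'
from h import *
print(todo(c2w(5,-34+68-5-8,70)))
from plant import robot
c=robot.camera("scene"); cv2.imwrite("pics/scene3z.png",cv2.resize(c["pixels"][150:265,150:300],None,fx=5,fy=5,interpolation=cv2.INTER_CUBIC))
E
```

```text
clock: 4.25
ee_pos: [0.5621, -0.1698, 0.0695]
tcp_rot: [0.0, 0.15, 0.989, 0.0]
ft_force: [0.1, 1.6, 4.3]
opening: 0.0
[ 0.8 59.3 -0.4]
```

View pics/scene3z.png

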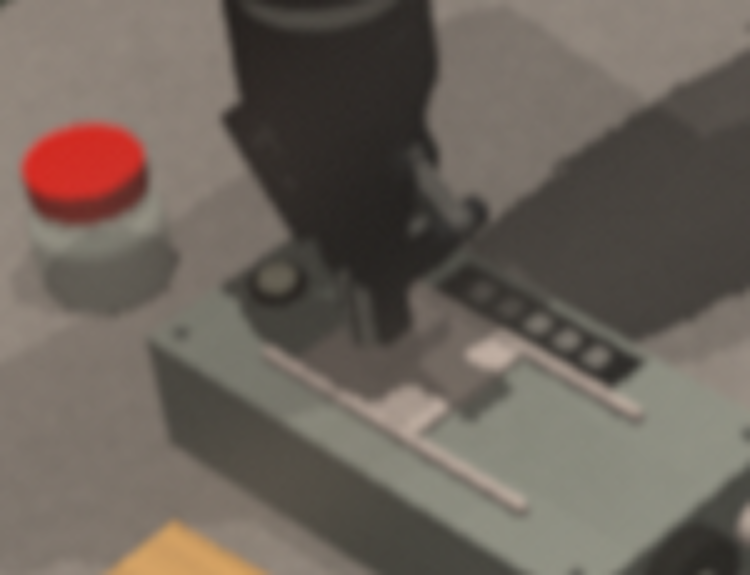

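The plate has moved with the tip, and there is a 4 N upward force on the tool. I'll rise a little and keep pushing.

```bash
python3 -m inch '[[0,0,-1,0,0,0,255],[0,0,0,0,0,0,255]]';  python3 -m inch '[[0,5,0,0,0,0,255],[0,5,0,0,0,0,255],[0,5,0,0,0,0,255],[0,5,0,0,0,0,255],[0,5,0,0,0,0,255],[0,5,0,0,0,0,255],[0,0,0,0,0,0,255],[0,0,0,0,0,0,255]]'; python3 - <<'E'
from h import *
print(todo(c2w(5,-34+68-5-8,70)))
from plant import robot
for n in("scene","top"):
  c=robot.camera(n);x,y=((150,150) if n=="scene" else (350,190)); cv2.imwrite(f"pics/{n}4z.png",cv2.resize(c["pixels"][y:y+115,x:x+150],None,fx=5,fy=5,interpolation=cv2.INTER_CUBIC))
E
```

```text
clock: 4.47
ee_pos: [0.5616, -0.1703, 0.0702]
tcp_rot: [-0.0, 0.15, 0.989, -0.0]
ft_force: [1.0, 1.0, -0.4]
opening: 0.0
clock: 5.13
ee_pos: [0.571, -0.1409, 0.0703]
tcp_rot: [0.0, 0.149, 0.989, 0.0]
ft_force: [-1.2, 0.4, -0.1]
opening: -0.0004
[ 0.7 29.1  0.3]
```

View pics/scene4z.png

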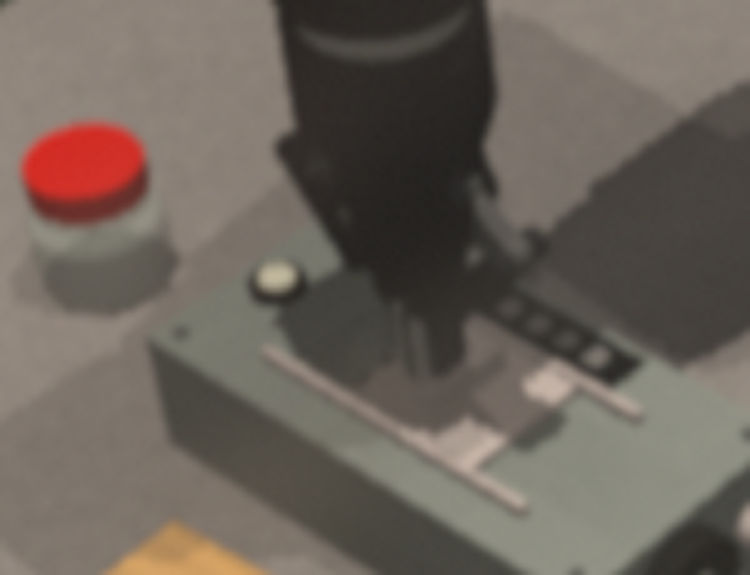

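View pics/top4z.png

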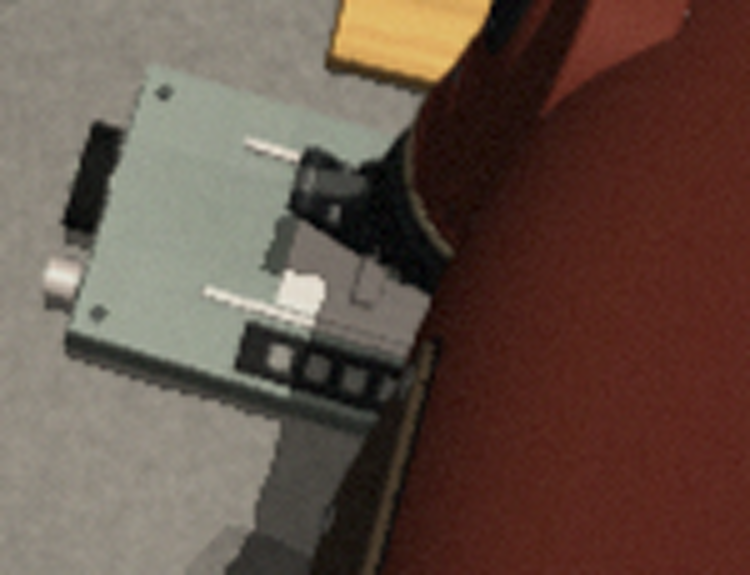

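The plate is following: its front edge is at (300,300) in the top zoom. About 29 mm remains to the end stop.

```bash
python3 -m inch '[[0,5,0,0,0,0,255],[0,5,0,0,0,0,255],[0,5,0,0,0,0,255],[0,5,0,0,0,0,255],[0,4,0,0,0,0,255],[0,2,0,0,0,0,255],[0,0,0,0,0,0,255],[0,0,0,0,0,0,255]]'; python3 -m inch '[[0,1,0,0,0,0,255],[0,1,0,0,0,0,255],[0,0,0,0,0,0,255]]'; python3 -m inch '[[0,1,0,0,0,0,255],[0,1,0,0,0,0,255],[0,0,0,0,0,0,255]]'
```

```text
clock: 5.9
ee_pos: [0.5784, -0.1162, 0.0703]
tcp_rot: [-0.0, 0.15, 0.989, 0.0]
ft_force: [-0.9, 1.3, 0.1]
opening: 0.0001
clock: 6.15
ee_pos: [0.5789, -0.1148, 0.0703]
tcp_rot: [-0.0, 0.15, 0.989, -0.0]
ft_force: [-0.4, -0.9, 0.3]
opening: -0.0
clock: 6.4
ee_pos: [0.5791, -0.114, 0.0703]
tcp_rot: [-0.0, 0.15, 0.989, -0.001]
ft_force: [-3.1, -6.7, -0.6]
opening: 0.0
```

```bash
python3 -m inch '[[0,1,0,0,0,0,255],[0,1,0,0,0,0,255],[0,0,0,0,0,0,255]]';python3 -m inch '[[0,1,0,0,0,0,255],[0,0,0,0,0,0,255],[0,0,0,0,0,0,255]]'; python3 - <<'E'
from h import *
o,R=tool();print(todo(c2w(5,-34+68-5-8,70)),R.T@o["ft_force"])
E
```

```text
clock: 6.65
ee_pos: [0.5792, -0.1138, 0.0702]
tcp_rot: [-0.001, 0.151, 0.989, -0.003]
ft_force: [-5.6, -14.5, 0.5]
opening: -0.0003
clock: 6.9
ee_pos: [0.5792, -0.1137, 0.0703]
tcp_rot: [-0.001, 0.151, 0.989, -0.004]
ft_force: [-6.6, -17.3, 0.7]
opening: 0.0
[0.5 0.7 0.3] [  1.15149974 -18.5137647   -0.54225157]
```

The end stop is reached at 18 N, within 1 mm of the predicted position, so the counter's pose is confirmed. I'll back off to over the well.

```bash
python3 -m inch '[[0,-6,-2,0,0,0,255],[0,-9,-6,0,0,0,255],[0,-11,-6,0,0,0,255],[0,-11,-3,0,0,0,255],[0,-9,0,0,0,0,255],[0,-2,0,0,0,0,255],[0,0,0,0,0,0,255],[0,0,0,0,0,0,255]]'; python3 - <<'E'
from h import *
o,R=tool();print(todo(c2w(5,-34,44)),R.T@o["ft_force"])
from plant import robot
for n in("scene","top"):
  c=robot.camera(n);x,y=((150,150) if n=="scene" else (350,190)); cv2.imwrite(f"pics/{n}5z.png",cv2.resize(c["pixels"][y:y+115,x:x+150],None,fx=5,fy=5,interpolation=cv2.INTER_CUBIC))
E
```

```text
clock: 7.57
ee_pos: [0.5661, -0.1558, 0.0871]
tcp_rot: [-0.0, 0.15, 0.989, 0.0]
ft_force: [0.9, 0.4, -0.5]
opening: 0.0
[  0.2 -10.2  43.1] [-0.75381327  0.6390364   0.52265654]
```

View pics/scene5z.png

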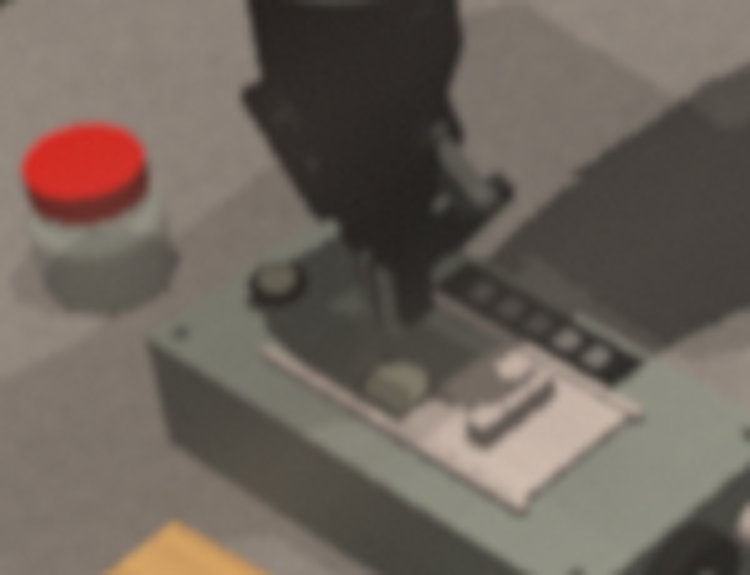

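View pics/top5z.png

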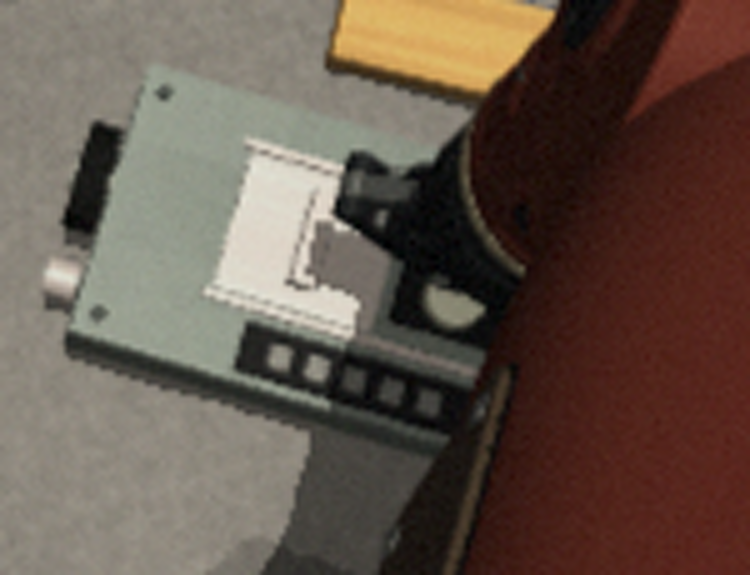

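The shutter is fully open. Next is a check of the key's position from the scene zoom, where it spans about (367–428, 362–405).

```bash
python3 - <<'E'
from h import *
w=ray("scene",150+398.5/5-.5,150+383.5/5-.5,.044); print(w,c2w(5,-34,44),todo(w),todo(c2w(5,-34,44)))
E
```

```text
[ 0.56207877 -0.16703459  0.044     ] [ 0.56284089 -0.16547622  0.044     ] [  0.5 -12.4  43.1] [  0.2 -10.7  43.1]
```

```bash
python3 -m inch '[[0,-6,0,0,0,0,255],[0,-5,0,0,0,0,255],[0,0,10,0,0,0,255],[0,0,12,0,0,0,255],[0,0,10,0,0,0,255],[0,0,6,0,0,0,255],[0,0,0,0,0,0,255],[0,0,0,0,0,0,255]]'; python3 - <<'E'
from h import *
print(todo(c2w(5,-34,44)))
E
```

```text
clock: 8.33
ee_pos: [0.5627, -0.1661, 0.0488]
tcp_rot: [-0.0, 0.15, 0.989, 0.0]
ft_force: [-0.1, 0.6, 0.5]
opening: 0.0002
[0.  0.6 4.8]
```

```bash
python3 -m inch '[[0,0,2,0,0,0,255],[0,0,2,0,0,0,255],[0,0,2,0,0,0,255],[0,0,2,0,0,0,255],[0,0,1,0,0,0,255],[0,0,0,0,0,0,255]]'; python3 -m inch '[[0,0,1,0,0,0,255],[0,0,1,0,0,0,255],[0,0,0,0,0,0,255]]';  python3 -m inch '[[0,0,1,0,0,0,255],[0,0,0,0,0,0,255]]'
```

```text
clock: 8.83
ee_pos: [0.5634, -0.1664, 0.0405]
tcp_rot: [0.0, 0.15, 0.989, -0.0]
ft_force: [1.0, -1.0, 3.3]
opening: 0.0
clock: 9.08
ee_pos: [0.5634, -0.1664, 0.0385]
tcp_rot: [0.0, 0.15, 0.989, -0.0]
ft_force: [0.9, -0.4, 3.6]
opening: -0.0002
clock: 9.25
ee_pos: [0.5635, -0.1664, 0.038]
tcp_rot: [0.001, 0.15, 0.989, -0.0]
ft_force: [0.1, 0.8, 9.2]
opening: -0.0003
```

Reached the firm stop at z = 38.0 mm, as expected. I'll press a little more and hold about 1.7 s.

```bash
python3 -m inch '[[0,0,1,0,0,0,255],[0,0,0,0,0,0,255],[0,0,0,0,0,0,255],[0,0,0,0,0,0,255],[0,0,0,0,0,0,255],[0,0,0,0,0,0,255],[0,0,0,0,0,0,255],[0,0,0,0,0,0,255],[0,0,0,0,0,0,255],[0,0,0,0,0,0,255],[0,0,0,0,0,0,255],[0,0,0,0,0,0,255],[0,0,0,0,0,0,255],[0,0,0,0,0,0,255],[0,0,0,0,0,0,255],[0,0,0,0,0,0,255],[0,0,0,0,0,0,255],[0,0,0,0,0,0,255],[0,0,0,0,0,0,255],[0,0,0,0,0,0,255]]'
```

```text
clock: 10.92
ee_pos: [0.5635, -0.1664, 0.0378]
tcp_rot: [0.001, 0.15, 0.989, -0.0]
ft_force: [-3.6, 1.5, 18.9]
opening: -0.0002
```

It held at 19 N. Now I'll release and rise, cross over the lug (76 mm) at about 105 mm, and go to its +y side.

```bash
python3 -m inch '[[0,0,-5,0,0,0,255],[0,0,-10,0,0,0,255],[0,0,-15,0,0,0,255],[0,0,-18,0,0,0,255],[0,0,-15,0,0,0,255],[0,0,-6,0,0,0,255],[0,0,0,0,0,0,255]]'; python3 - <<'E'
from h import *
from plant import robot
print(todo(c2w(5,62,105)))
c=robot.camera("scene"); cv2.imwrite("pics/scene6z.png",cv2.resize(c["pixels"][150:265,150:300],None,fx=5,fy=5,interpolation=cv2.INTER_CUBIC))
E
```

```text
clock: 11.5
ee_pos: [0.5636, -0.1665, 0.1066]
tcp_rot: [0.001, 0.15, 0.989, -0.0]
ft_force: [-0.0, 0.7, -0.0]
opening: 0.0
[ 1.4 96.8  1.6]
```

View pics/scene6z.png

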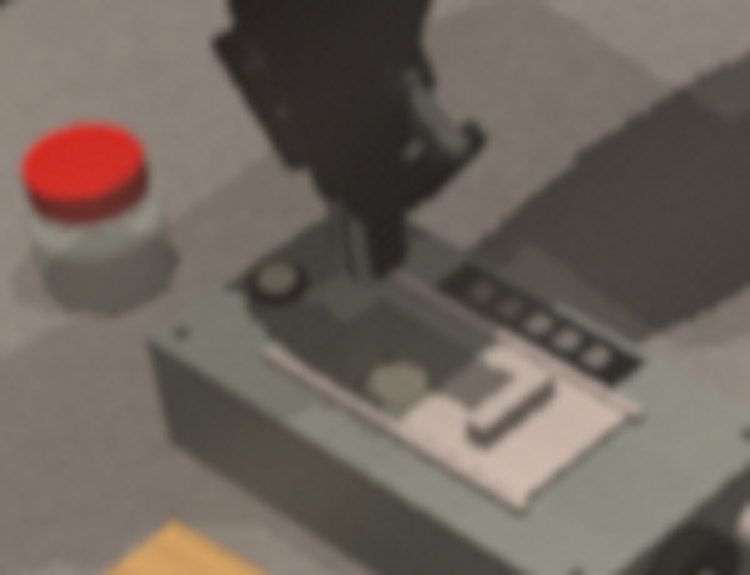

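The key at (397,383) is back up where it was before. Now across the lug.

```bash
python3 -m inch '[[1,12,0,0,0,0,255],[0,20,0,0,0,0,255],[0,22,0,0,0,0,255],[0,20,0,0,0,0,255],[0,14,0,0,0,0,255],[0,9,0,0,0,0,255],[0,0,0,0,0,0,255],[0,0,0,0,0,0,255]]'; python3 -m inch '[[0,0,8,0,0,0,255],[0,0,8,0,0,0,255],[0,0,5,0,0,0,255],[0,0,0,0,0,0,255],[0,0,0,0,0,0,255]]'; python3 - <<'E'
from h import *
from plant import robot
print(todo(c2w(5,62,70.5)))
c=robot.camera("scene"); cv2.imwrite("pics/scene7z.png",cv2.resize(c["pixels"][150:265,180:330],None,fx=5,fy=5,interpolation=cv2.INTER_CUBIC))
E
```

```text
clock: 12.22
ee_pos: [0.5905, -0.0732, 0.1049]
tcp_rot: [-0.0, 0.149, 0.989, -0.0]
ft_force: [-0.1, -0.3, -0.4]
opening: 0.0
clock: 12.63
ee_pos: [0.5902, -0.0737, 0.0836]
tcp_rot: [-0.001, 0.15, 0.989, 0.0]
ft_force: [0.2, -0.3, 0.5]
opening: -0.0003
[-0.7  0.2 13.1]
```

View pics/scene7z.png

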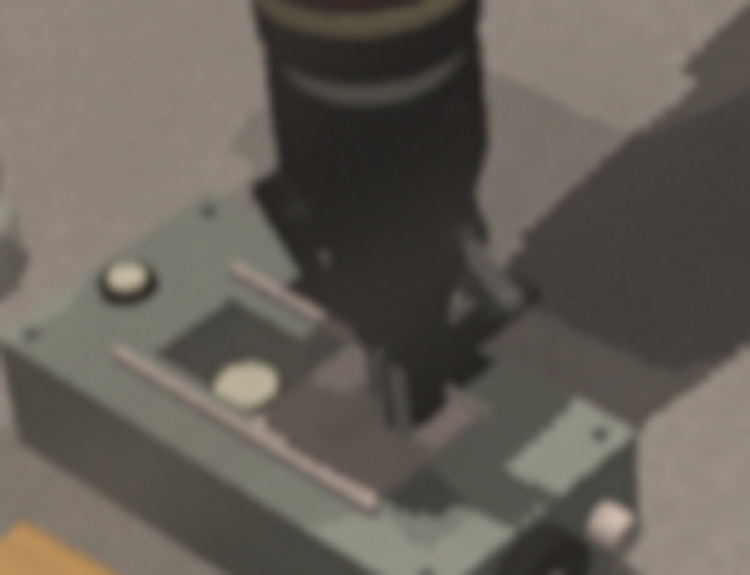

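The tip is past the lug, at about (410,420), with the plate edge near (480,410). I'll descend and push back. Shut is expected after about 83 mm of travel.

```bash
python3 -m inch '[[0,0,6,0,0,0,255],[0,0,5,0,0,0,255],[0,0,2,0,0,0,255],[0,0,0,0,0,0,255],[0,0,0,0,0,0,255]]'; python3 -m inch '[[0,-3,0,0,0,0,255],[0,-4,0,0,0,0,255],[0,-4,0,0,0,0,255],[0,-4,0,0,0,0,255],[0,-5,0,0,0,0,255],[0,-5,0,0,0,0,255],[0,-5,0,0,0,0,255],[0,0,0,0,0,0,255]]'; python3 - <<'E'
from h import *
from plant import robot
print(todo(c2w(5,-21,70.5)))
c=robot.camera("scene"); cv2.imwrite("pics/scene8z.png",cv2.resize(c["pixels"][150:265,180:330],None,fx=5,fy=5,interpolation=cv2.INTER_CUBIC))
E
```

```text
clock: 13.1
ee_pos: [0.5907, -0.0733, 0.0711]
tcp_rot: [-0.0, 0.15, 0.989, 0.0]
ft_force: [-0.6, 0.2, 0.4]
opening: -0.0001
clock: 13.77
ee_pos: [0.5817, -0.103, 0.0714]
tcp_rot: [0.0, 0.15, 0.989, -0.0]
ft_force: [0.8, 0.1, 0.1]
opening: -0.0004
[ -0.5 -52.2   0.9]
```

View pics/scene8z.png

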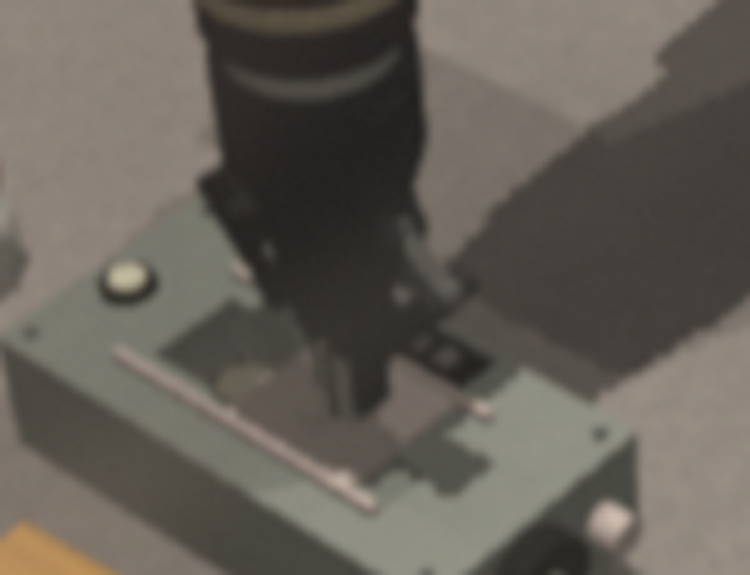

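The shutter is following and now partly covers the key. I'll continue.

```bash
python3 -m inch '[[0,-5,0,0,0,0,255],[0,-5,0,0,0,0,255],[0,-5,0,0,0,0,255],[0,-5,0,0,0,0,255],[0,-5,0,0,0,0,255],[0,-5,0,0,0,0,255],[0,-5,0,0,0,0,255],[0,-5,0,0,0,0,255],[0,-5,0,0,0,0,255],[0,-3,0,0,0,0,255],[0,0,0,0,0,0,255],[0,0,0,0,0,0,255]]'; python3 -m inch '[[0,-1,0,0,0,0,255],[0,-1,0,0,0,0,255],[0,0,0,0,0,0,255]]'; python3 -m inch '[[0,-1,0,0,0,0,255],[0,-1,0,0,0,0,255],[0,0,0,0,0,0,255]]'; python3 - <<'E'
from h import *
print(todo(c2w(5,-21,70.5)))
E
```

```text
clock: 14.82
ee_pos: [0.5673, -0.1482, 0.0712]
tcp_rot: [-0.0, 0.15, 0.989, -0.0]
ft_force: [-0.4, 0.5, 0.3]
opening: -0.0002
clock: 15.07
ee_pos: [0.5669, -0.1496, 0.0712]
tcp_rot: [-0.0, 0.15, 0.989, 0.0]
ft_force: [-0.7, -0.1, 0.2]
opening: -0.0002
clock: 15.32
ee_pos: [0.5663, -0.1516, 0.0712]
tcp_rot: [-0.0, 0.15, 0.989, 0.0]
ft_force: [-0.1, 2.0, 0.2]
opening: -0.0001
[-0.8 -1.2  0.7]
```

```bash
python3 -m inch '[[0,-1,0,0,0,0,255],[0,-1,0,0,0,0,255],[0,0,0,0,0,0,255]]'; python3 -m inch '[[0,-1,0,0,0,0,255],[0,-1,0,0,0,0,255],[0,0,0,0,0,0,255]]';python3 -m inch '[[0,-1,0,0,0,0,255],[0,0,0,0,0,0,255],[0,0,0,0,0,0,255]]'; python3 - <<'E'
from h import *
print(todo(c2w(5,-21,70.5)))
E
```

```text
clock: 15.57
ee_pos: [0.5657, -0.1537, 0.0712]
tcp_rot: [-0.0, 0.15, 0.989, -0.0]
ft_force: [0.4, 0.1, 0.2]
opening: -0.0002
clock: 15.82
ee_pos: [0.5653, -0.1556, 0.0713]
tcp_rot: [-0.0, 0.15, 0.989, -0.0]
ft_force: [-1.0, 0.6, -0.4]
opening: 0.0001
clock: 16.07
ee_pos: [0.5651, -0.1566, 0.0714]
tcp_rot: [0.0, 0.15, 0.989, -0.0]
ft_force: [0.6, 1.0, -0.7]
opening: -0.0003
[-0.4  3.9  0.9]
```

That is about 4 mm past the expected stop with no force, so I'll look.

```bash
python3 - <<'E'
from plant import robot
import cv2
for n in("scene","top"):
  c=robot.camera(n);x,y=((160,160) if n=="scene" else (370,190)); cv2.imwrite(f"pics/{n}9z.png",cv2.resize(c["pixels"][y:y+115,x:x+150],None,fx=5,fy=5,interpolation=cv2.INTER_CUBIC))
E
```

```text
(no output)
```

View pics/scene9z.png

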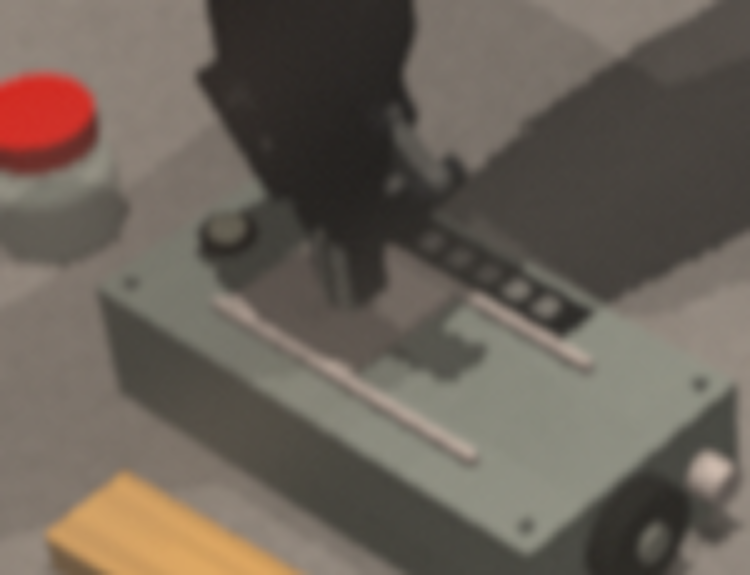

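View pics/top9z.png

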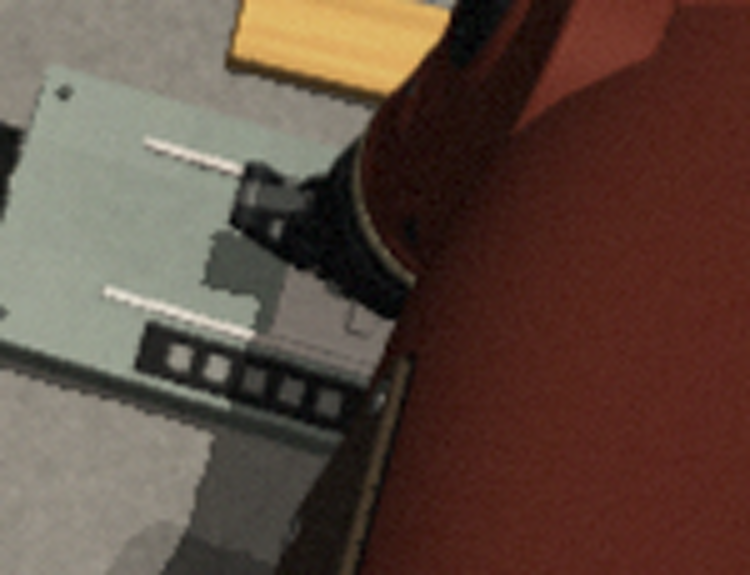

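The plate edge is now close to where it started, at about (270,330), and the button has not been touched. The stop still isn't felt, so I'll keep nudging.

```bash
python3 -m inch '[[0,-1,0,0,0,0,255],[0,0,0,0,0,0,255],[0,0,0,0,0,0,255]]'; python3 -m inch '[[0,-1,0,0,0,0,255],[0,0,0,0,0,0,255],[0,0,0,0,0,0,255]]';python3 -m inch '[[0,-1,0,0,0,0,255],[0,0,0,0,0,0,255],[0,0,0,0,0,0,255]]'; python3 - <<'E'
from h import *
print(todo(c2w(5,-21,70.5)))
E
```

```text
clock: 16.42
ee_pos: [0.565, -0.157, 0.0714]
tcp_rot: [0.0, 0.15, 0.989, 0.0]
ft_force: [1.1, 4.0, -0.8]
opening: 0.0
clock: 16.67
ee_pos: [0.5649, -0.1571, 0.0714]
tcp_rot: [0.0, 0.149, 0.989, 0.001]
ft_force: [3.2, 7.6, 0.3]
opening: -0.0001
clock: 16.92
ee_pos: [0.5649, -0.1573, 0.0714]
tcp_rot: [0.001, 0.149, 0.989, 0.002]
ft_force: [5.1, 10.7, -0.7]
opening: 0.0003
[-0.4  4.5  0.9]
```

End stop: 12 N with no further motion. Travel is consistent with a 12 mm thick fingertip. One more nudge, then clear off.

```bash
python3 -m inch '[[0,-1,0,0,0,0,255],[0,0,0,0,0,0,255],[0,0,0,0,0,0,255]]'; python3 -m inch '[[0,3,0,0,0,0,255],[0,5,0,0,0,0,255],[0,5,-3,0,0,0,255],[0,2,-15,0,0,0,255],[0,0,-25,0,0,0,255],[0,0,-30,0,0,0,255],[0,0,-30,0,0,0,255],[0,0,-25,0,0,0,255],[0,0,-10,0,0,0,255],[0,0,0,0,0,0,255]]'; python3 -m inch '[[15,10,0,0,0,0,255],[25,15,0,0,0,0,255],[30,20,0,0,0,0,255],[30,20,0,0,0,0,255],[30,20,0,0,0,0,255],[30,20,0,0,0,0,255],[30,20,0,0,0,0,255],[20,15,0,0,0,0,255],[10,5,0,0,0,0,255],[0,0,0,0,0,0,255],[0,0,0,0,0,0,255]]'; python3 - <<'E'
from plant import robot
import cv2
for n in("scene","top"):
  c=robot.camera(n);cv2.imwrite(f"pics/{n}10.png",c["pixels"]);x,y=((170,180) if n=="scene" else (350,190)); cv2.imwrite(f"pics/{n}10z.png",cv2.resize(c["pixels"][y:y+115,x:x+150],None,fx=5,fy=5,interpolation=cv2.INTER_CUBIC))
E
```

```text
clock: 17.17
ee_pos: [0.5649, -0.1574, 0.0714]
tcp_rot: [0.001, 0.149, 0.989, 0.003]
ft_force: [6.5, 16.6, 0.9]
opening: 0.0
clock: 18.0
ee_pos: [0.5697, -0.1466, 0.2121]
tcp_rot: [0.002, 0.15, 0.989, -0.001]
ft_force: [0.8, -0.5, 0.6]
opening: 0.0
clock: 18.92
ee_pos: [0.4012, 0.0575, 0.2088]
tcp_rot: [-0.0, 0.149, 0.989, -0.0]
ft_force: [1.4, 0.2, -0.4]
opening: -0.0001
```

View pics/scene10.png

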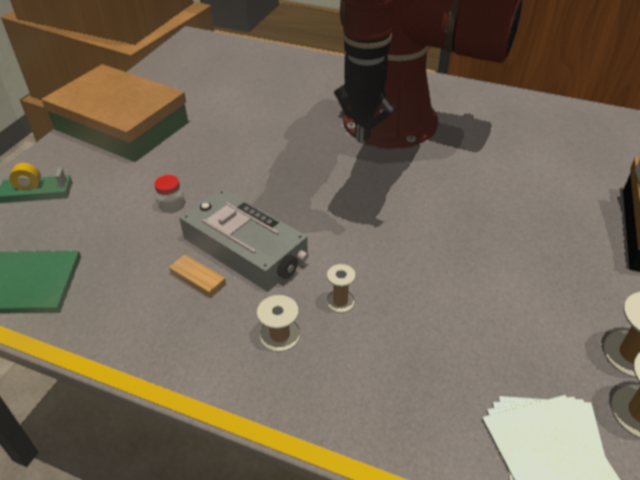

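View pics/scene10z.png

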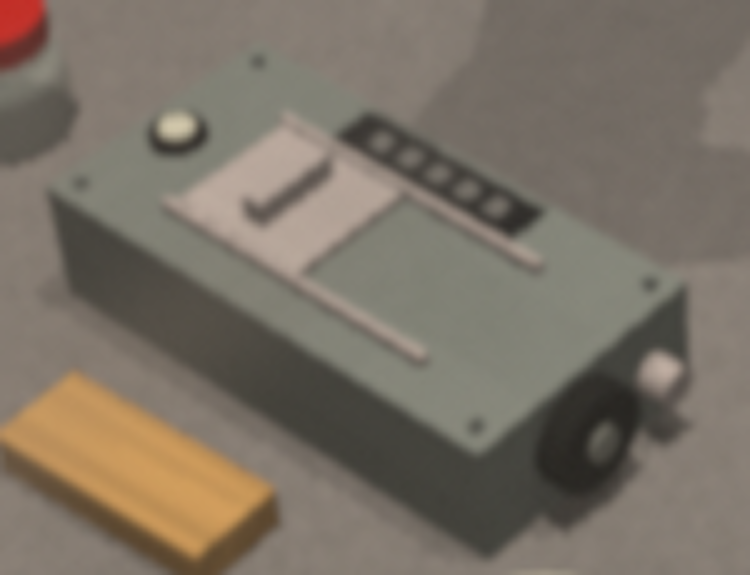

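View pics/top10z.png

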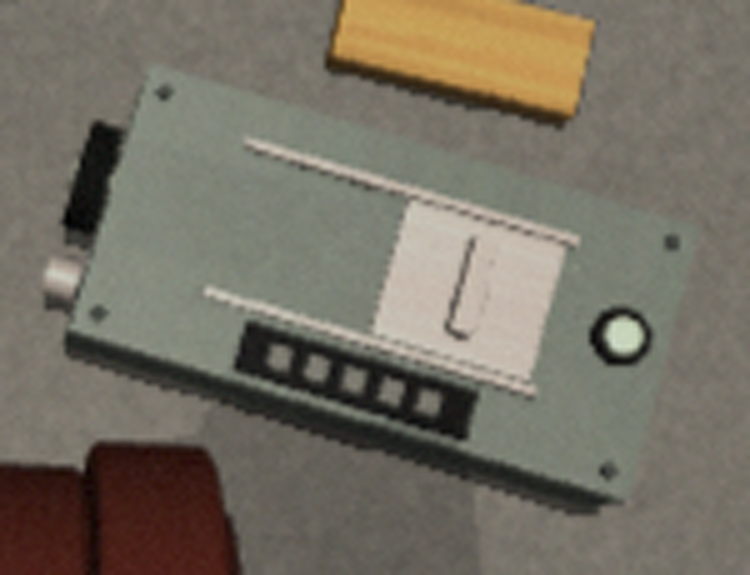

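View pics/top10.png

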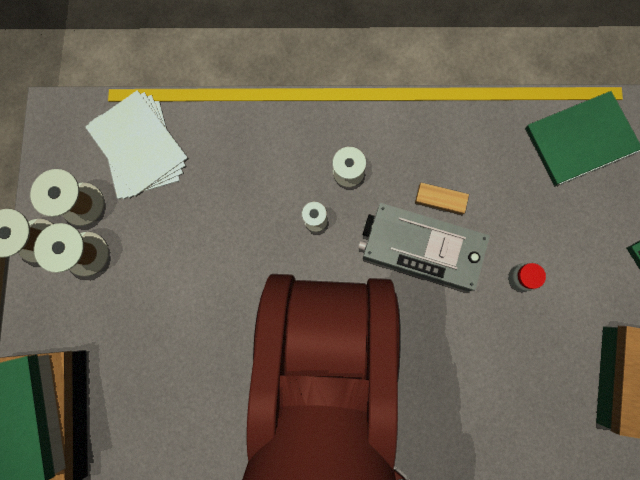

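The shutter is shut with its edge at (372–405, 200–330) in the top zoom, as at the start. The spools, jar and block are where they were, and the arm is clear. Handing in.

```bash
python3 -m inch '[[0,0,0,0,0,0,255],[0,0,0,0,0,0,255],[0,0,0,0,0,0,255]]'; python3 -c "
from plant import robot
print(robot.sign_off())"
```

```text
clock: 19.27
ee_pos: [0.4015, 0.0572, 0.2091]
tcp_rot: [-0.0, 0.15, 0.989, -0.0]
ft_force: [-0.1, 0.1, 0.8]
opening: 0.0002
the job is handed in; nothing more can be done
None
```

The counter reset is done and handed in at 19.3 s, well inside the 48 s limit; the sign-off gave no verdict.

1. **Opening:** I pushed the shutter by its lug with closed fingertips to the open stop, where the force rose to about 18 N with no further movement.
2. **Reset key:** I pressed it to its firm stop (fingertips at 38 mm, up to 19 N) and held it there for about 1.7 s. The picture taken afterwards shows it back up.
3. **Closing:** I pushed the shutter back to the shut stop, about 17 N, then moved the arm clear.

**Last checks:** the final pictures show the shutter shut and the start button looking as it did at the start. The spools, jar and block look unmoved, and the wrist force is near zero.

**What disagreed:**
- The two cameras placed the counter about 6 mm apart. I leaned on the scene view, which matched the fingertips to about 1.5 mm.
- The shut stop came about 4.5 mm later than I predicted. This fits fingertips about 12 mm thick instead of the 16 mm I assumed, plus a position error of 2–3 mm.
- An upward force of about 4 N appeared briefly early in the first push and went away when I raised the tool 1 mm.

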